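# Reset the tripped bench power box

### The job

The grinder's yellow power box has tripped. With a fingertip push its switch lever fully over to the off side (away from the robot) and leave it there, and only then reach into the red-ringed well, press the red reset key fully down, keep it down for half a second or more, and let it spring back. Leave the blue test key and the tools and pieces lying around the box untouched, lift nothing, and finish clear of everything.

Things in the scene. Friction and masses are not known exactly. Their poses are not given: they have to be found in the camera images.
- power_box: yellow steel box bolted to the bench, 130 (x) by 340 (y) by 70 mm high, origin at the centre of its underside. Its x axis points roughly away from the robot (yaw up to about 20 degrees either way). On its top, side by side along its y axis 105 mm apart, sit three fixed grey units, each 92 by 92 mm: reset well, test well and lever switch, in any order. Their axes are parallel to the box's.
- reset_rim (a point): centre of the mouth of the reset well, level with its unit's top (34 mm above the box's top, 104 mm above the bench), z up. The well is round, 48 mm across, straight-walled, 34 mm deep, with a flat red ring round its mouth. In its middle stands the red reset key, 28 mm across; its flat top is 22 mm below the mouth when released and 28 mm below when fully down.
- reset_key (a joint): how far the red reset key is pressed, m: 0 released, 0.006 fully down. A spring pushes it back: about 2 N starts it, about 5.5 N holds it fully down.
- test_rim (a point): centre of the mouth of the test well: same unit as the reset well, but with a blue ring and a blue key. Not to be pressed.
- test_key (a joint): how far the blue test key is pressed, m: 0 released, 0.006 fully down; spring as for the reset key.
- switch_pivot (a point): hinge of the switch lever, at the top of the switch unit (30 mm above the box's top, 100 mm above the bench); axes as the box's: x towards off, z up. The lever is a steel rod 10 mm thick with a black knob end 16 mm thick, 60 mm long from the hinge, turning about the y axis.
- switch (a joint): angle of the switch lever, rad: 0 = fully on, leaning 0.5 rad from upright towards the box's -x (the robot); 0.5 = upright; 1.0 = fully off, leaning 0.5 rad towards +x (away from the robot). It starts at 0 to 0.2. It is stiff (1 to 2 N at the knob) and stays where it is left.
- grinder: loose blue and grey angle grinder, about 310 mm long and 80 mm high, 1.8 kg, lying on the bench beyond the box; origin on the bench, x axis along it towards the disc (disc 115 mm across, centred 50 mm along x from the origin). Leave alone.
- tube_center (a point): centre of a loose piece of square steel tube 40 by 40 by 120 mm long (along its x), lying at one end of the box. Leave alone.
- tin_center (a point): centre of a loose upright tin 66 mm across and 85 mm high, standing at the other end of the box. Leave alone.
- disc: loose brown grinding disc 115 mm across, 6 mm thick, lying flat on the bench between the robot and the box; origin at the centre of its underside. Leave alone.

How it is judged:
By the outcome, as a careful person would: the job done as asked, in the order asked, and still so for the second after the job is handed in, with the robot touching nothing.
It also fails if it takes over 40 s, if anything falls off the work surface, if the arm or the gripper's body presses on something with over 40 N, if the wrist force passes 120 N, or if a joint passes its speed limit or range.

### The arm

A 6-joint arm with a two-finger parallel gripper is mounted at the origin on the work surface. World frame = base frame: x ahead of the robot, y to its left, z up, the work surface at z = 0. Lengths are in m, angles in rad, forces in N, time in s.
With the tool pointing down it reaches from about 0.35 to 0.85 m from the base axis. Payload 8.1 kg.
Tool frame: the origin (TCP) lies at the very end of the fingers, on their centre line; the grasp point (between the pads) lies 19 mm behind it; z points along the fingers, y is the direction in which the jaws open and shut (so a half turn about z gives the same grasp; the last joint's range is limited). The gripper opens to 93 mm and grips with 3 to 60 N. Pads are 15 mm wide; open, the fingers measure 128 mm over their backs; the gripper's body (75 mm by 188 mm) begins 65 mm behind the grasp point.
Start: joints at [1.052, 0.13, 1.488, -0, 1.523, -0.085], TCP at [0.252, 0.544, 0.219] pointing down, gripper open.
Joint ranges: [-2.96, 2.96], [-0.89, 2.26], [0.02, 2.5], [-1.34, 4.48], [0, 2.73], [-2.66, 2.66]. Speed limits (rad/s): [2.39, 2.39, 2.79, 3.14, 3.14, 3.14].

### API

Orientations are given as a rotation vector (axis times angle).
In Python, from rig import manip gives the robot as it stands. The module is installed in compiled form; this text tells all that it offers.
- The arm moves only by the tool send_rows, never from a script. Its arguments are lists of equal length, an entry for each row: "slide": the shift along the world's x, y, z in units of 50 mm (1.0 is 50 mm), a list of three; "turn": the turn about the world's z in units of 6 degrees (1.0 is 6 degrees); "jaw": the closure, from 0 (fully open) to 1 (shut). In form: {"slide": [[x, y, z], ...], "turn": [turn, ...], "jaw": [jaw, ...]}. A call has 1 to 8 rows; each row shifts and turns the commanded pose from where the row before left it; what a row does not reach is not made up. A row lasts 1/10 s, in which the tool goes at most 50 mm and 8.59 degrees, less where a joint would pass 70% of its speed; a pose out of reach is approached as far as the arm can. A call is refused whole if a number of a shift passes 1 or a number of a turn 1, either way. A call with a gripper value outside its range is refused whole. The fingers move at their own pace and stop on an object; the grip force is fixed at half the most. Time passes only in rows, so rows that do not move let the fingers close. It gives the time, the measured TCP pose, the force and the opening at its end, in the units of the state.
- manip.observe(): the state, without advancing time (a new reading comes with each control period).
- manip.grab_frame(name): name is "scene" or "top"; returns a dict with "color" (384x512x3 uint8, red, green, blue), "intrinsics" (3x3 intrinsics, pixels), "rvec" (rotation vector, rad) and "tvec" (3), from world to camera coordinates, as OpenCV has them. Camera axes: x right, y down, z forward; pixel columns grow to the right and rows downward; lengths in m; the calibration is good to about 2 mm. A picture is of the moment at which its call begins. There is no depth.
- manip.finish_job(): hands the job in, once; it reports no verdict.
The state is a dict: "time": time; "q": joint angles; "joint_vel": joint speeds; "tau": joint torques, N m; "tcp_pos": TCP position; "eef_rot": TCP orientation; "wrist_force": force on the tool from outside, world axes, zero at the start; "wrist_torque": the same for the moment, N m; "gripper_width": finger opening in m.
Only numpy, scipy, OpenCV 4.12 (cv2) and the standard library are available. Lean on these libraries where they do the work, as an engineer would, in place of code of your own. Each camera call takes 0.05 s, during which the arm holds its last target.

## Working session

There is one attempt and no reset: what is moved stays moved. The work goes in short steps, Python scripts to look and compute and a tool call to move; the robot and the scene stay as the last step left them, time stands still between calls to the robot, and variables do not carry over. Pictures are saved under pics/ and viewed, and the job is handed in when it is done.

Besides the shell and the picture viewer there is one more tool, called after "Call:" by a JSON object that holds its "fn" and its "kwargs", one argument or row to a line. send_rows: Moves the arm, as the interface text tells. Its arguments: {"type":"object","properties":{"slide":{"type":"array","items":{"type":"array","items":{"type":"number"}}},"turn":{"type":"array","items":{"type":"number"}},"jaw":{"type":"array","items":{"type":"number"}}},"required":["slide","turn","jaw"]}

```bash
mkdir -p pics; python3 - <<'E'
from rig import manip
import cv2,pickle
s=manip.observe();print(s)
for n in("scene","top"):
    f=manip.grab_frame(n);cv2.imwrite(f"pics/{n}0.png",f["color"][:,:,::-1]);pickle.dump(f,open(f"{n}0.pkl","wb"));print(n,f["intrinsics"],f["rvec"],f["tvec"])
E
```

```text
{'time': 0.0, 'q': array([ 1.05160777e+00,  1.31135805e-01,  1.48929782e+00, -2.86494181e-05,
        1.52303474e+00, -8.53820106e-02]), 'joint_vel': array([ 2.44100146e-04, -1.21844497e-03, -7.69341700e-04,  1.21519193e-04,
        2.69999865e-05,  3.33991480e-04]), 'tau': array([ 1.60411523e-04, -5.59850192e+01, -4.91762495e+01,  7.69660366e-02,
        3.51261639e-02, -1.79654035e-04]), 'tcp_pos': array([0.25188132, 0.54391635, 0.21759244]), 'eef_rot': array([-6.75974429e-01, -3.06746122e+00,  2.82568141e-03]), 'wrist_force': array([-0.94704826,  0.80073872,  0.24798059]), 'wrist_torque': array([-0.07417949, -0.01366561, -0.0241336 ]), 'gripper_width': 0.09314316369946793}
scene [[440.51521208   0.         250.58172374]
 [  0.         440.51521208 181.86725085]
 [  0.           0.           1.        ]] [ 1.80275229  1.92791406 -0.64428139] [-0.01550035 -0.41836929  1.58168822]
top [[457.91379524   0.         257.95738975]
 [  0.         457.91379524 185.30512967]
 [  0.           0.           1.        ]] [ 2.10644985 -2.17000438  0.13395881] [0.06914935 0.60918187 1.15178274]
```

View pics/scene0.png

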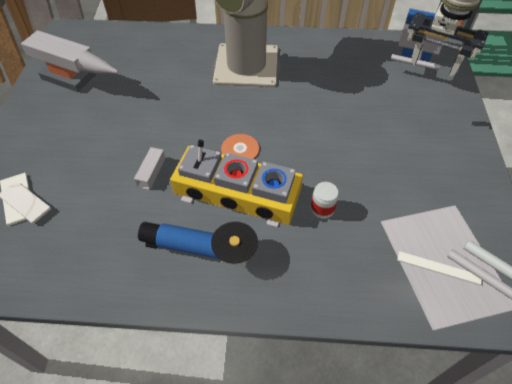

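View pics/top0.png

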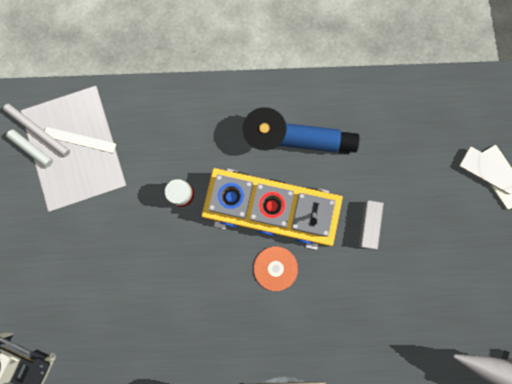

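The robot is at the bottom of the top view. From +y to -y the units are blue (test), red (reset) and the switch. The tin is at the +y end and the tube at the -y end. I'll enlarge to get pixel positions.

```bash
python3 - <<'E'
import cv2
a=cv2.imread("pics/top0.png")[155:260,190:350];cv2.imwrite("pics/topc.png",cv2.resize(a,None,fx=5,fy=5,interpolation=cv2.INTER_CUBIC))
a=cv2.imread("pics/scene0.png")[130:225,165:310];cv2.imwrite("pics/scenec.png",cv2.resize(a,None,fx=5,fy=5,interpolation=cv2.INTER_CUBIC))
E
```

```text
(no output)
```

View pics/topc.png

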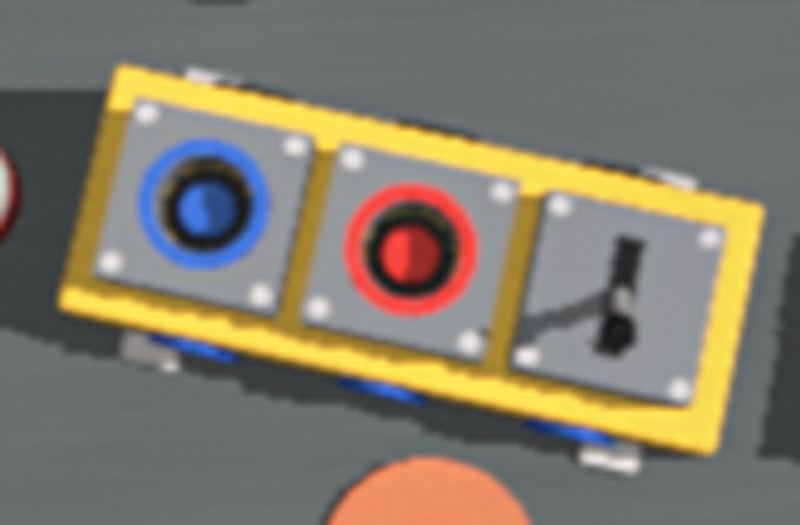

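View pics/scenec.png

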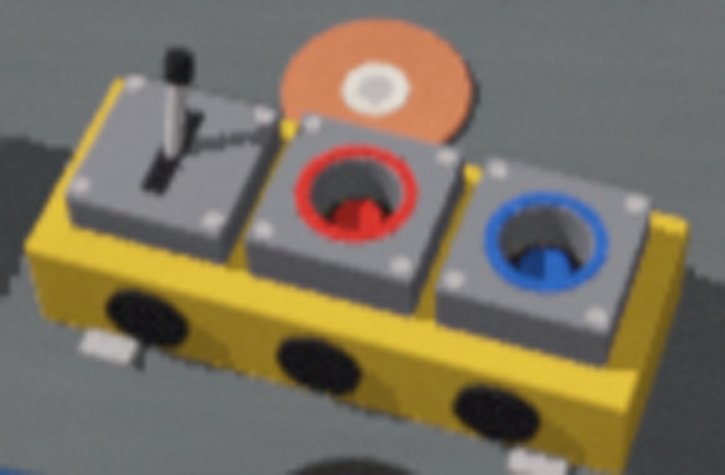

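```bash
cat > h.py <<'E'
import numpy as np,cv2,pickle
F={n:pickle.load(open(f"{n}0.pkl","rb")) for n in("top","scene")}
O={"top":(190,155),"scene":(165,130)}
def px(n,c): return (np.array(c,float)+.5)/5-.5+np.array(O[n])
def proj(n,P):
    f=F[n];return cv2.projectPoints(np.array(P,float).reshape(-1,3),f["rvec"],f["tvec"],f["intrinsics"],None)[0].reshape(-1,2)
def ray(n,p,z):
    f=F[n];R=cv2.Rodrigues(f["rvec"])[0];C=-R.T@f["tvec"];d=R.T@np.linalg.inv(f["intrinsics"])@np.array([p[0],p[1],1.]);return C+d*(z-C[2])/d[2]
E
python3 - <<'E'
from h import *
from scipy.optimize import least_squares
obs=[]
def ad(n,lst):
    for l,c in lst: obs.append((n,l,px(n,c)))
ad("top",[((0,.105,.104),(204,204)),((0,0,.104),(411,250)),((.065,.17,.07),(120,66)),((.065,-.17,.07),(764,206)),((-.065,-.17,.07),(715,455)),((-.065,.17,.07),(60,308))])
S=lambda u,h,c:[((sx,sy,u,h),q) for (sx,sy),q in zip([(1,1),(1,-1),(-1,-1),(-1,1)],c)]
ad("top",S(.105,.104,[(147,112),(295,146),(261,296),(110,262)])+S(0,.104,[(352,159),(502,191),(470,342),(317,307)])+S(-.105,.1,[(560,206),(710,238),(680,388),(526,356)]))
ad("scene",[((0,0,.104),(357,194)),((0,.105,.104),(546,242))])
# scene: right=+y, down=+x
S2=lambda u,h,c:[((sx,sy,u,h),q) for (sx,sy),q in zip([(-1,-1),(-1,1),(1,1),(1,-1)],c)]
ad("scene",S2(-.105,.1,[(135,83),(263,115),(212,222),(80,186)])+S2(0,.104,[(313,124),(447,156),(402,266),(262,231)])+S2(.105,.104,[(497,168),(636,203),(597,317),(453,280)]))
def pt(l,v):
    x,y,a,s=v
    if len(l)==4: l=(l[0]*s,l[2]+l[1]*s,l[3])
    c,q=np.cos(a),np.sin(a);return (x+c*l[0]-q*l[1],y+q*l[0]+c*l[1],l[2])
def fit(ns):
    o=[k for k in obs if k[0] in ns]
    r=least_squares(lambda v:np.concatenate([proj(n,pt(l,v))[0]-p for n,l,p in o]),[.6,0,-.2,.038],loss="soft_l1",x_scale=[.01,.01,.01,.01])
    print(ns,r.x.round(4),"res",np.abs(r.fun).max().round(2),np.sqrt(np.mean(r.fun**2)).round(2));return r.x
for ns in(["top"],["scene"],["top","scene"]): v=fit(ns)
for nm,l in(("test",(0,.105,.104)),("reset",(0,0,.104)),("pivot",(0,-.105,.1))): print(nm,np.round(pt(l,v),4))
for th in np.arange(0,.31,.05):
    t=th-.5;k=pt((.054*np.sin(t),-.105,.1+.054*np.cos(t)),v);print(th,np.round(k,3),[ (proj(n,k)[0]-px(n,c)).round(1) for n,c in(("top",(615,335)),("scene",(180,65)))])
print("tin",ray("top",(178,192),.085),"disc",ray("top",(276,269),.006),"tube",ray("top",(372,225),.04),"grinder",ray("top",(265,128),.06),ray("top",(357,143),.06))
E
```

```text
['top'] [ 0.5534  0.0173 -0.2493  0.0381] res 0.99 0.3
['scene'] [ 0.5524  0.0156 -0.247   0.0384] res 0.33 0.14
['top', 'scene'] [ 0.5531  0.0166 -0.2486  0.0382] res 0.74 0.35
test [0.579  0.1184 0.104 ]
reset [0.5531 0.0166 0.104 ]
pivot [ 0.5273 -0.0852  0.1   ]
0.0 [ 0.502 -0.079  0.147] [array([0.9, 1.5]), array([ 0.9, -1.1])]
0.05 [ 0.505 -0.079  0.149] [array([1.2, 0.5]), array([ 0.5, -0.8])]
0.1 [ 0.507 -0.08   0.15 ] [array([ 1.5, -0.6]), array([ 0.1, -0.4])]
0.15000000000000002 [ 0.509 -0.081  0.151] [array([ 1.7, -1.6]), array([-0.3,  0. ])]
0.2 [ 0.512 -0.081  0.152] [array([ 2. , -2.7]), array([-0.7,  0.5])]
0.25 [ 0.514 -0.082  0.152] [array([ 2.2, -3.8]), array([-1.1,  1. ])]
0.30000000000000004 [ 0.517 -0.083  0.153] [array([ 2.5, -4.9]), array([-1.5,  1.6])]
tin [0.59431216 0.25278235 0.085     ] disc [0.3931106  0.01055635 0.006     ] tube [ 0.49914645 -0.23973881  0.04      ] grinder [0.76001067 0.0279915  0.06      ] [ 0.71179115 -0.20989865  0.06      ]
```

Call:
{"fn": "send_rows", "kwargs": {
  "slide": [
    [0.28,-0.87,0],
    [0.28,-0.87,0],
    [0.28,-0.87,0],
    [0.28,-0.87,0],
    [0.28,-0.87,0],
    [0.28,-0.87,0],
    [0.28,-0.87,0],
    [0.28,-0.87,0]
  ],
  "turn": [-0.95,-0.95,-0.95,-0.95,-0.95,-0.95,-0.95,-0.95],
  "jaw": [1,1,1,1,1,1,1,1]
}}

```text
time: 0.9
tcp_pos: [0.3641, 0.1947, 0.2184]
eef_rot: [-1.817, -2.563, 0.0]
wrist_force: [0.6, 0.0, 0.2]
gripper_width: 0.0335
```

Call:
{"fn": "send_rows", "kwargs": {
  "slide": [
    [0.28,-0.87,0],
    [0.28,-0.87,0],
    [0.28,-0.87,0],
    [0.28,-0.87,0],
    [0.28,-0.87,0],
    [0.28,-0.87,0],
    [0,0,0],
    [0,0,0]
  ],
  "turn": [-0.95,-0.95,-0.95,-0.95,-0.95,-0.95,0,0],
  "jaw": [1,1,1,1,1,1,1,1]
}}

```text
time: 1.7
tcp_pos: [0.4478, -0.0654, 0.218]
eef_rot: [-2.488, -1.916, 0.001]
wrist_force: [0.7, 0.2, -0.2]
gripper_width: 0.0003
```

Call:
{"fn": "send_rows", "kwargs": {
  "slide": [
    [0,0,-0.6],
    [0,0,-0.6],
    [0,0,-0.6],
    [0,0,0],
    [0,0,0]
  ],
  "turn": [0.1,0,0,0,0],
  "jaw": [1,1,1,1,1]
}}

```text
time: 2.2
tcp_pos: [0.4477, -0.0634, 0.1289]
eef_rot: [-2.474, -1.935, 0.001]
wrist_force: [-0.3, -0.2, 0.4]
gripper_width: 0.0006
```

```bash
cat > look.py <<'E'
import sys,cv2,numpy as np
from rig import manip
k=sys.argv[1]
a=manip.grab_frame("scene")["color"][100:220,150:310,::-1];b=manip.grab_frame("top")["color"][145:265,190:350,::-1]
r=lambda i:cv2.resize(i,None,fx=4,fy=4,interpolation=cv2.INTER_CUBIC)
cv2.imwrite(f"pics/s{k}.png",r(a));cv2.imwrite(f"pics/t{k}.png",r(b))
s=manip.observe();print(s["time"],s["tcp_pos"].round(4),s["wrist_force"].round(2),s["q"].round(2))
E
python3 look.py 1
```

```text
2.3 [ 0.4493 -0.0642  0.1306] [-0.78  0.62  0.78] [-0.26 -0.22  1.99  0.    1.37 -0.01]
```

View pics/s1.png

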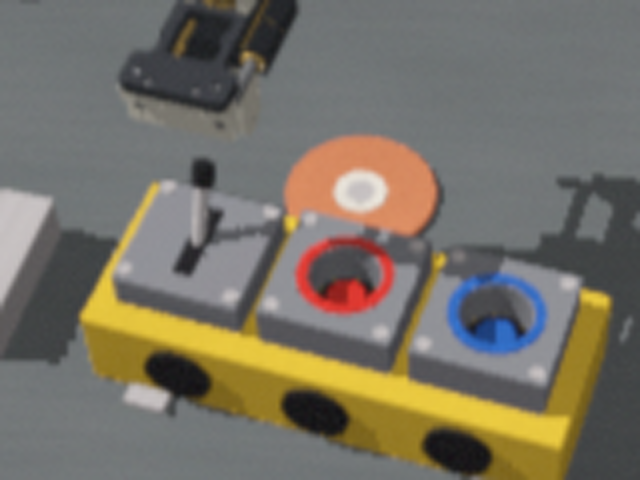

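View pics/t1.png

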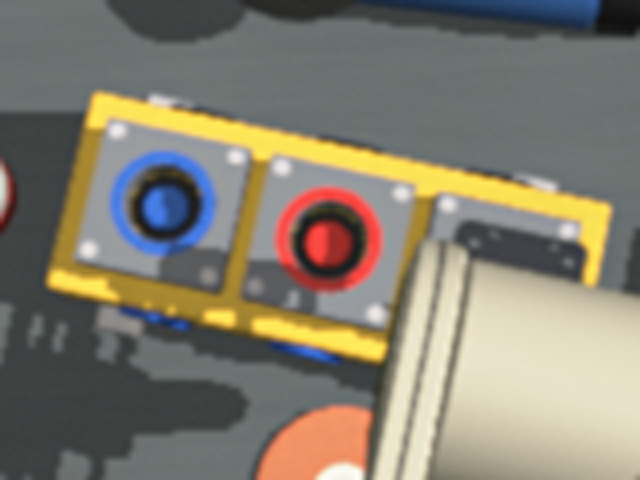

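```bash
python3 - <<'E'
from h import *
c,s=np.cos(-.2487),np.sin(-.2487)
X=np.array([c,s,0]);Y=np.array([-s,c,0]);Z=np.array([0,0,1])
T=np.array([.4485,-.064,.1295])
for a in(-17.5,0,17.5):
  for b in(-7.5,7.5):
    for z in(0,84): print(a,b,z,((proj("scene",T+(a*X+b*Y+z*Z)/1000)[0]-[150,100])*4).round())
E
python3 -c "
import cv2
a=cv2.imread('pics/s1.png')[0:260,60:360];cv2.imwrite('pics/s1z.png',cv2.resize(a,None,fx=2.4,fy=2.2))"
```

```text
-17.5 -7.5 0 [239. 106.]
-17.5 -7.5 84 [229.  17.]
-17.5 7.5 0 [260. 111.]
-17.5 7.5 84 [250.  22.]
0 -7.5 0 [230. 123.]
0 -7.5 84 [219.  35.]
0 7.5 0 [250. 128.]
0 7.5 84 [240.  40.]
17.5 -7.5 0 [221. 141.]
17.5 -7.5 84 [209.  53.]
17.5 7.5 0 [241. 146.]
17.5 7.5 84 [230.  58.]
```

View pics/s1z.png

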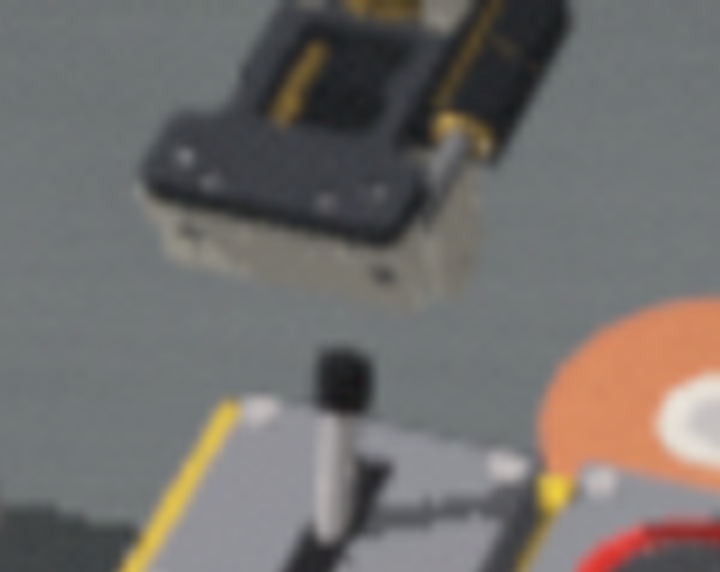

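Call:
{"fn": "send_rows", "kwargs": {
  "slide": [
    [0.12,-0.03,0],
    [0.12,-0.03,0],
    [0.12,-0.03,0],
    [0.12,-0.03,0],
    [0.12,-0.03,0],
    [0.12,-0.03,0],
    [0.12,-0.03,0],
    [0,0,0]
  ],
  "turn": [0,0,0,0,0,0,0,0],
  "jaw": [1,1,1,1,1,1,1,1]
}}

```text
time: 3.1
tcp_pos: [0.4908, -0.0753, 0.1285]
eef_rot: [-2.477, -1.933, 0.0]
wrist_force: [0.3, -0.8, -0.1]
gripper_width: 0.0006
```

```bash
python3 look.py 2
```

```text
3.2 [ 0.4902 -0.0751  0.1285] [ 0.   -0.86  0.15] [-0.26 -0.09  1.88 -0.    1.35 -0.01]
```

View pics/s2.png

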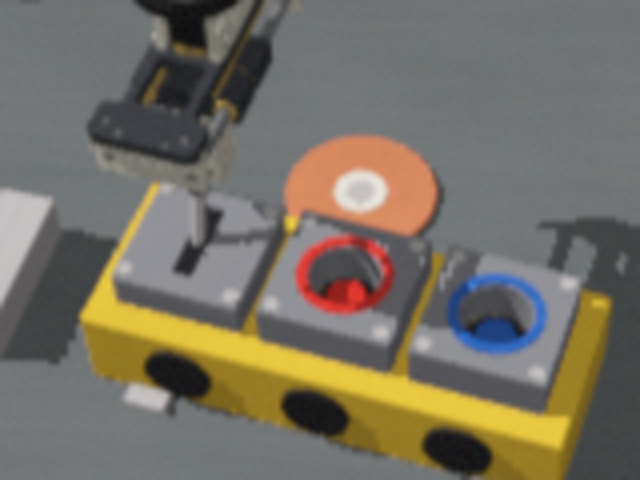

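Call:
{"fn": "send_rows", "kwargs": {
  "slide": [
    [0.12,-0.03,0],
    [0.12,-0.03,0],
    [0.12,-0.03,0],
    [0.12,-0.03,0],
    [0,0,0]
  ],
  "turn": [0,0,0,0,0],
  "jaw": [1,1,1,1,1]
}}

```text
time: 3.7
tcp_pos: [0.515, -0.0813, 0.1286]
eef_rot: [2.476, 1.933, 0.0]
wrist_force: [0.3, 0.4, 0.2]
gripper_width: 0.0003
```

```bash
python3 look.py 3
```

```text
3.8 [ 0.5144 -0.0811  0.1285] [ 0.38 -0.33 -0.45] [-0.25 -0.02  1.81  0.    1.35 -0.01]
```

View pics/s3.png

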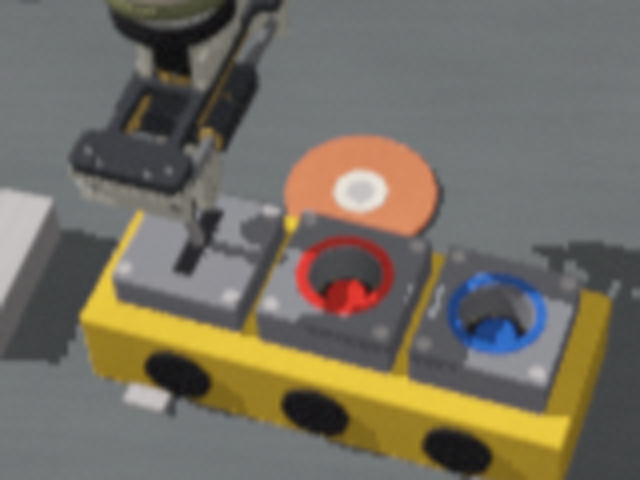

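Call:
{"fn": "send_rows", "kwargs": {
  "slide": [
    [0.08,-0.02,0],
    [0.08,-0.02,0],
    [0,0,0]
  ],
  "turn": [0,0,0],
  "jaw": [1,1,1]
}}

```text
time: 4.1
tcp_pos: [0.5224, -0.0831, 0.1284]
eef_rot: [-2.476, -1.933, 0.0]
wrist_force: [-0.6, -0.5, -0.6]
gripper_width: 0.0005
```

```bash
python3 look.py 4
```

```text
4.2 [ 0.5223 -0.0831  0.1286] [ 0.11  0.97 -0.54] [-0.25 -0.    1.79 -0.    1.35 -0.01]
```

View pics/s4.png

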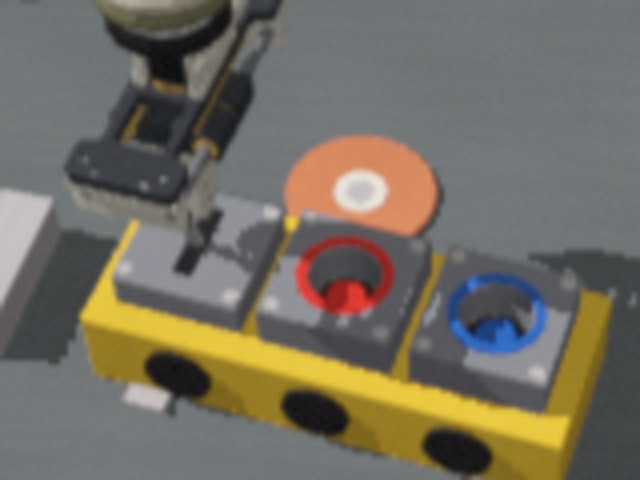

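View pics/t4.png

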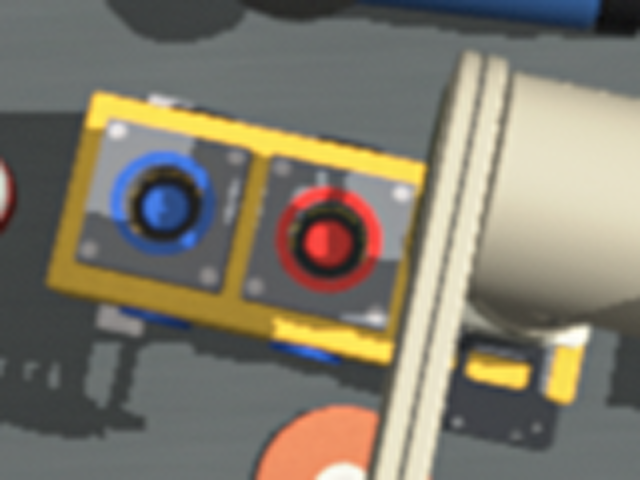

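Call:
{"fn": "send_rows", "kwargs": {
  "slide": [
    [0.06,-0.015,0],
    [0.06,-0.015,0],
    [0,0,0]
  ],
  "turn": [0,0,0],
  "jaw": [1,1,1]
}}

```text
time: 4.5
tcp_pos: [0.5274, -0.0844, 0.1282]
eef_rot: [-2.475, -1.932, 0.003]
wrist_force: [-5.9, 2.1, 1.1]
gripper_width: 0.0006
```

```bash
python3 look.py 5; python3 -c "
import cv2
a=cv2.imread('pics/s5.png')[60:300,60:360];cv2.imwrite('pics/s5z.png',cv2.resize(a,None,fx=2.4,fy=2.4))"
```

```text
4.6 [ 0.5274 -0.0844  0.1283] [-5.45  1.26  1.91] [-0.25  0.02  1.78 -0.    1.35 -0.01]
```

View pics/s5z.png

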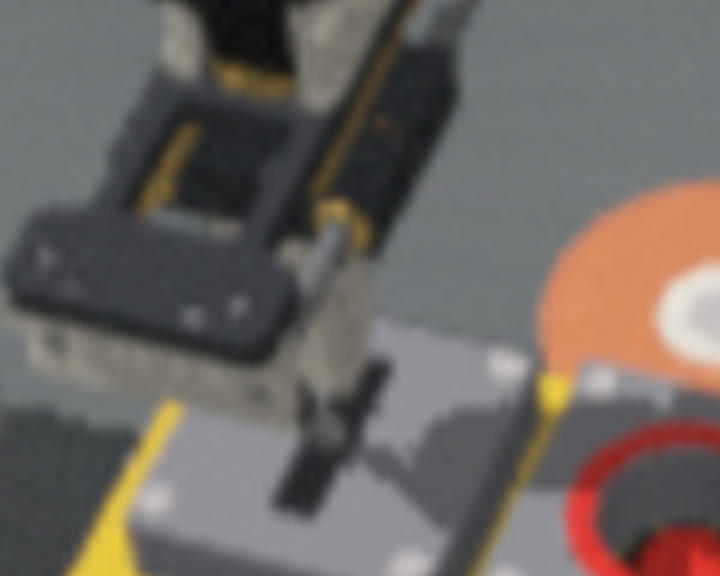

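Call:
{"fn": "send_rows", "kwargs": {
  "slide": [
    [0.04,-0.01,0],
    [0,0,0]
  ],
  "turn": [0,0],
  "jaw": [1,1]
}}

```text
time: 4.8
tcp_pos: [0.528, -0.0845, 0.1281]
eef_rot: [-2.473, -1.93, 0.006]
wrist_force: [-14.1, 3.5, 5.9]
gripper_width: 0.0004
```

The force climbed steeply to 14 N with almost no travel, so the lever is at its stop. I'll back off, lift and check.

Call:
{"fn": "send_rows", "kwargs": {
  "slide": [
    [-0.19,0.05,0],
    [-0.38,0.1,0],
    [-0.38,0.1,0],
    [-0.1,0.1,0.6],
    [-0.1,0.1,0.9],
    [0,0.8,0],
    [0,0.8,0],
    [0,0,0]
  ],
  "turn": [0,0,0,0,0,0,0,0],
  "jaw": [1,1,1,1,1,1,1,1]
}}

```text
time: 5.6
tcp_pos: [0.4731, 0.021, 0.2047]
eef_rot: [2.473, 1.937, 0.005]
wrist_force: [-0.7, -0.7, -0.9]
gripper_width: 0.0005
```

```bash
python3 look.py 6
```

```text
5.7 [0.4729 0.0179 0.204 ] [ 0.13 -0.51 -0.13] [-0.07 -0.21  1.85 -0.    1.5   0.17]
```

View pics/s6.png

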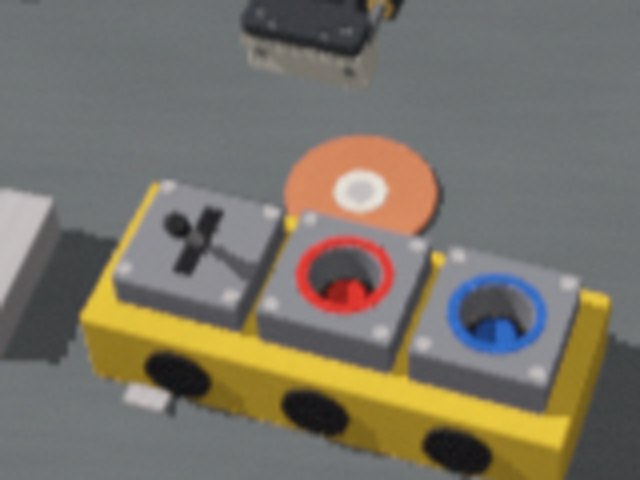

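View pics/t6.png

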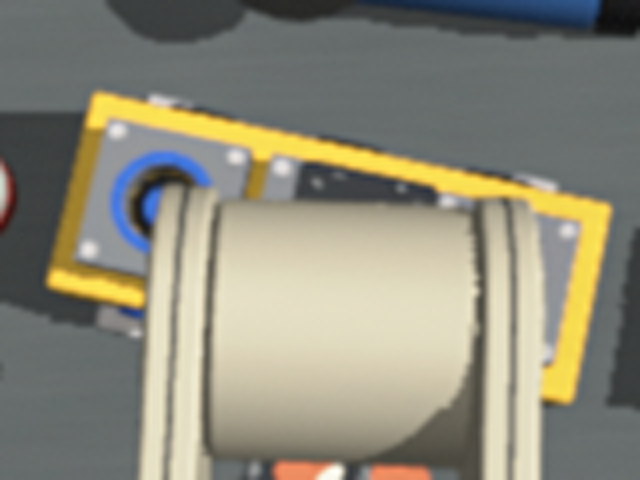

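```bash
python3 - <<'E'
from h import *
c,s=np.cos(-.2486),np.sin(-.2486)
for th in (.8,.9,.95,1.,1.05):
  for L in(.05,.054):
    t=th-.5;lx=L*np.sin(t);print(th,L,proj("scene",[.5273+c*lx,-.0852+s*lx,.1+L*np.cos(t)])[0].round(1),"obs 194.1 155.6")
E
```

```text
0.8 0.05 [195.6 152.5] obs 194.1 155.6
0.8 0.054 [195.2 151.9] obs 194.1 155.6
0.9 0.05 [194.9 154.3] obs 194.1 155.6
0.9 0.054 [194.5 153.8] obs 194.1 155.6
0.95 0.05 [194.6 155.1] obs 194.1 155.6
0.95 0.054 [194.2 154.7] obs 194.1 155.6
1.0 0.05 [194.4 156.1] obs 194.1 155.6
1.0 0.054 [193.9 155.7] obs 194.1 155.6
1.05 0.05 [194.1 157. ] obs 194.1 155.6
1.05 0.054 [193.6 156.7] obs 194.1 155.6
```

The lever fits theta = 1.0, fully off. Next I'll move above the reset well.

Call:
{"fn": "send_rows", "kwargs": {
  "slide": [
    [0.4,0,0],
    [0.4,0,0],
    [0.4,0,0],
    [0.4,-0.05,0],
    [0,0,0],
    [0,0,0]
  ],
  "turn": [0,0,0,0,0,0],
  "jaw": [1,1,1,1,1,1]
}}

```text
time: 6.3
tcp_pos: [0.5523, 0.0138, 0.2031]
eef_rot: [-2.477, -1.931, 0.002]
wrist_force: [0.9, 0.7, -0.8]
gripper_width: 0.0007
```

```bash
python3 - <<'E'
from rig import manip
import numpy as np
P=[];W=[]
for i in range(6):
    manip.grab_frame("top");s=manip.observe();P.append(s["tcp_pos"]);W.append(s["wrist_force"])
print(np.mean(P,0).round(4),np.std(P,0).round(4),np.mean(W,0),s["time"])
E
```

```text
[0.5521 0.0146 0.2036] [0.0001 0.0003 0.0002] [-0.23212076  0.20084549 -0.01870346] 6.6
```

Call:
{"fn": "send_rows", "kwargs": {
  "slide": [
    [0.02,0.04,-0.6],
    [0,0,-0.6],
    [0,0,-0.6],
    [0,0,0],
    [0,0,0]
  ],
  "turn": [0,0,0,0,0],
  "jaw": [1,1,1,1,1]
}}

```text
time: 7.1
tcp_pos: [0.5532, 0.017, 0.1139]
eef_rot: [-2.476, -1.933, 0.001]
wrist_force: [0.5, 0.2, 0.8]
gripper_width: 0.0004
```

```bash
python3 look.py 7; python3 -c "
import cv2
a=cv2.imread('pics/s7.png')[100:400,160:460];cv2.imwrite('pics/s7z.png',cv2.resize(a,None,fx=2,fy=2))"
```

```text
7.2 [0.555  0.0169 0.1159] [-0.84 -0.47  0.57] [-0.06  0.08  1.73 -0.    1.33  0.18]
```

View pics/s7z.png

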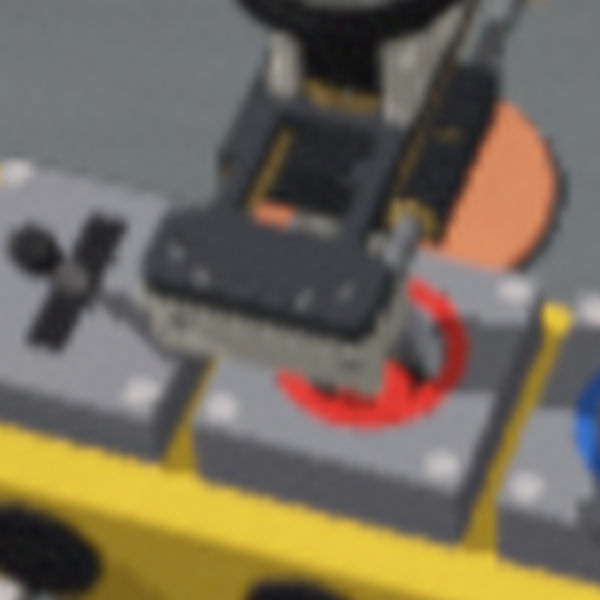

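View pics/t7.png

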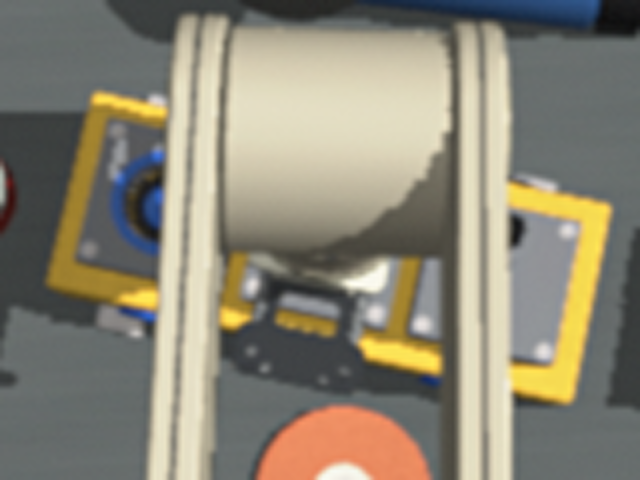

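Call:
{"fn": "send_rows", "kwargs": {
  "slide": [
    [0,0,-0.18],
    [0,0,-0.18],
    [0,0,-0.18],
    [0,0,0]
  ],
  "turn": [0,0,0,0],
  "jaw": [1,1,1,1]
}}

```text
time: 7.6
tcp_pos: [0.5523, 0.017, 0.0846]
eef_rot: [-2.475, -1.932, 0.004]
wrist_force: [-0.1, -0.7, -0.4]
gripper_width: 0.0003
```

```bash
python3 look.py 8
```

```text
7.7 [0.5532 0.017  0.086 ] [-0.15 -0.12 -0.29] [-0.06  0.11  1.76  0.    1.27  0.18]
```

No side force, so the tip is inside the well without touching the wall. Now press.

Call:
{"fn": "send_rows", "kwargs": {
  "slide": [
    [0,0,-0.06],
    [0,0,-0.06],
    [0,0,-0.06],
    [0,0,0],
    [0,0,0]
  ],
  "turn": [0,0,0,0,0],
  "jaw": [1,1,1,1,1]
}}

```text
time: 8.2
tcp_pos: [0.5542, 0.0169, 0.0782]
eef_rot: [2.476, 1.933, 0.001]
wrist_force: [0.8, 0.7, 3.6]
gripper_width: 0.0004
```

Call:
{"fn": "send_rows", "kwargs": {
  "slide": [
    [0,0,-0.04],
    [0,0,-0.03],
    [0,0,0],
    [0,0,0]
  ],
  "turn": [0,0,0,0],
  "jaw": [1,1,1,1]
}}

```text
time: 8.6
tcp_pos: [0.5542, 0.0169, 0.0761]
eef_rot: [2.476, 1.933, 0.001]
wrist_force: [-6.1, 0.1, 17.8]
gripper_width: 0.0007
```

17.8 N is well above the 5.5 N that holds the key down, and z is 0.076, so the key is on its stop. I'll hold for 0.8 s.

Call:
{"fn": "send_rows", "kwargs": {
  "slide": [
    [0,0,0],
    [0,0,0],
    [0,0,0],
    [0,0,0],
    [0,0,0],
    [0,0,0],
    [0,0,0],
    [0,0,0]
  ],
  "turn": [0,0,0,0,0,0,0,0],
  "jaw": [1,1,1,1,1,1,1,1]
}}

```text
time: 9.4
tcp_pos: [0.5542, 0.0169, 0.0761]
eef_rot: [2.476, 1.933, 0.001]
wrist_force: [-6.5, 0.4, 17.9]
gripper_width: 0.0005
```

Call:
{"fn": "send_rows", "kwargs": {
  "slide": [
    [0,0,0.1],
    [0,0,0.2],
    [0,0,0.4],
    [0,0,0.6],
    [0,0,0.8],
    [0,0,0.8],
    [0,0,0.2],
    [0,0,0]
  ],
  "turn": [0,0,0,0,0,0,0,0],
  "jaw": [1,1,1,1,1,1,1,1]
}}

```text
time: 10.2
tcp_pos: [0.5548, 0.0169, 0.2315]
eef_rot: [2.475, 1.931, 0.004]
wrist_force: [-0.8, -0.3, -0.0]
gripper_width: 0.0003
```

Call:
{"fn": "send_rows", "kwargs": {
  "slide": [
    [-0.5,0.6,0.2],
    [-0.5,0.8,0.2],
    [-0.5,0.8,0],
    [-0.5,0.8,0],
    [-0.3,0.8,0],
    [0,0.8,0],
    [0,0.8,0],
    [0,0,0]
  ],
  "turn": [0,0,0,0,0,0,0,0],
  "jaw": [1,1,1,1,1,1,1,1]
}}

```text
time: 11.0
tcp_pos: [0.4365, 0.2903, 0.2461]
eef_rot: [-2.471, -1.937, 0.006]
wrist_force: [-0.0, -1.1, -0.7]
gripper_width: 0.0006
```

```bash
python3 look.py 9; python3 - <<'E'
from rig import manip
import cv2
for n in("scene","top"): cv2.imwrite(f"pics/{n}9.png",manip.grab_frame(n)["color"][:,:,::-1])
a=cv2.imread("pics/top0.png").astype(int);b=cv2.imread("pics/top9.png").astype(int)
cv2.imwrite("pics/diff.png",abs(a-b).clip(0,255).astype("uint8"))
E
```

```text
11.1 [0.4374 0.287  0.2465] [-0.35 -0.53 -0.13] [ 0.48 -0.08  1.66 -0.    1.57  0.73]
```

View pics/s9.png

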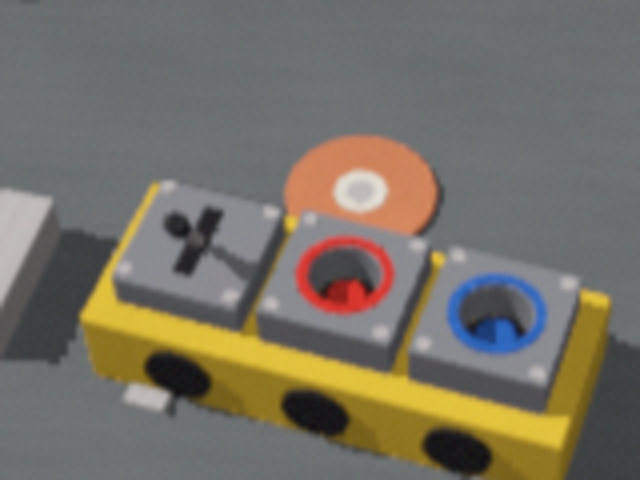

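View pics/top9.png

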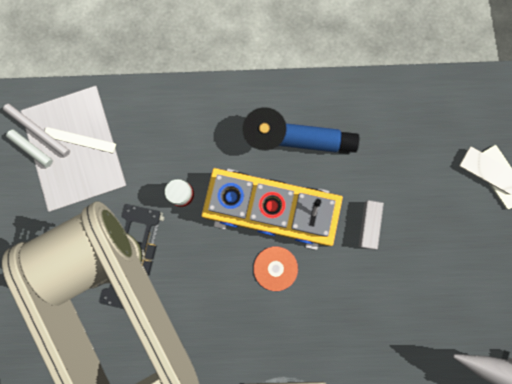

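View pics/diff.png

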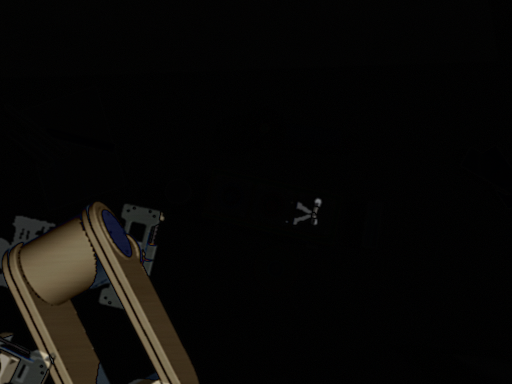

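The difference image shows changes only at the lever (knob at top-view pixel (318,202), now on the far side) and at the arm itself. The red key looks as it did at the start, and nothing else has moved. Handing in.

```bash
python3 -c "
from rig import manip
print(manip.finish_job())"
```

```text
the job is handed in; nothing more can be done
None
```

I pushed the switch lever fully over to off, then pressed the red reset key down, held it, and let it spring back. The job was handed in at about 11 s of the 40 s allowed, with no verdict reported.

- **Lever:** I pushed it with the closed fingertips until the force climbed to about 14 N with almost no further travel. A picture taken after backing off fits an angle of 1.0 rad, fully off. The last pictures show it still there.
- **Reset key:** The fingertips went into the red-ringed well without touching the wall. I pressed until the tip was at z = 0.076, the fully-down height, with about 18 N against it. I held it there for at least 0.8 s. A side force of about 6 N showed during the hold, which I put down to friction. After release the key looks the same as in the first picture.
- **Surroundings:** Comparing the first and last top views, only the lever, its shadow and the arm changed. The blue test key, grinder, tube, tin and brown disc did not move. The arm finished in the air, clear of everything, with the wrist force at about zero.

One figure was off: the fingers turned out slimmer at the tip than I had estimated, so lever contact came later than I calculated. I relied on the force reading there, and no check failed.

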